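# Clear the library's book-mending desk

### The job

Clear the book-mending desk: set the two loose glass paste jars gently upright into the two free cells of the divided wooden crate, one per cell, and hang the deep empty steel basket from the desk by its handle on the free, taller hook stand, so that it hangs freely and still. Leave the jar already in the crate, the basket already hanging and everything else on the desk where they are.

Things in the scene. Friction and masses are not known exactly. Their poses are not given: they have to be found in the camera images.
- deep_basket: open rectangular dark steel basket, 80 (x) x 120 (y) outside, 3 mm walls 105 high. Upright rigid handle: two 7 mm rods at y = +-57.5 mm carry a flat-sided wooden grip bar, bar centre 171 above the underside. Origin: centre of the underside. Half-turn symmetric. About 0.28 kg, varies
- deep_basket_bar (a point): centre of that basket's grip bar: 12 thick (x), 116 long (y), 14 high; free height below it to the rim 59. Pinch its sides from above about 34 mm towards one end: the hook must pass under its middle
- tall_stand: fixed steel stand, the taller of two (places may be swapped). A level strap 16 wide, 8 thick, top face 235 above the desk, reaches from the post along the stand's -x (towards the robot), ending in an upturned tip. The 18 mm post stands at x = +75 mm, its top level with the strap; foot 12 thick, 100 wide, x -10 to +130 mm. Origin: on the desk below the seat
- tall_stand_seat (a point): seat: point on the strap's top where a bar should rest; axes as the stand's. The tip, x = -48 to -40 mm from here, rises 18 mm above it. Carry the basket's bar, parallel to the stand's y, over the tip with the strap between bar and rim, then lower it here
- low_stand: fixed steel stand like the tall one, but its strap's top face only 150 above the desk; the shallow basket already hangs on it. Origin: on the desk below its seat
- jar_a: squat amber glass jar, steel lid, 50 across, 95 high, loose on the desk in front of the hook stands (in the way of a basket brought low to the hook); about 0.22 kg, varies. Origin: centre of the underside
- jar_b: squat amber glass jar, steel lid, 50 across, 95 high, loose on the desk in front of the hook stands (in the way of a basket brought low to the hook); about 0.22 kg, varies. Origin: centre of the underside
- crate: fixed light-wood crate, 84 (x) x 234 (y) x 50 high, 5 mm walls and floor, divided into three cells in a row along y, each about 71 x 74. Origin: centre of the underside; the cell at its -y end is taken by jar_home
- cell_middle (a point): centre of the floor of the middle cell (free), 5 mm above the desk
- cell_end (a point): centre of the floor of the free end cell (crate +y end), 5 mm above the desk
- eraser: bystander, leave alone: dark rubber eraser block, 45 x 20 x 14, lying between the hook stands' fronts. Origin: centre of the underside
- brush: bystander, leave alone: paste brush lying flat, 150 long, between the baskets and the jars. Origin: centre of the underside
- tape_roll: bystander, leave alone: roll of paper tape lying flat, 64 across, 24 high, on the left. Origin: centre of the underside
- stapler: bystander, leave alone: black desk stapler, 130 long, on the right. Origin: centre of the underside
- mug: bystander, leave alone: white mug, 80 across, 90 high, at the back of the desk. Origin: centre of the underside
- shallow_basket: bystander, leave alone: a like but shallower basket (walls 55 high, bar 121 above the underside) already hanging on the low stand; it stays there. Origin: centre of the underside
- stamp: bystander, leave alone: wooden hand stamp, 58 high, on the near side of the jars. Origin: centre of the underside
- jar_home: bystander, leave alone: a third jar like jar_a, already standing in the crate's right-hand cell (as the robot sees it); it stays there. Origin: centre of the underside

How it is judged:
By the outcome, as a careful person would: the job done as asked, in the order asked, and still so for the second after the job is handed in, with the robot touching nothing.
It also fails if it takes over 72 s, if anything falls off the work surface, if the arm or the gripper's body presses on something with over 40 N, if the wrist force passes 120 N, or if a joint passes its speed limit or range.

### The arm

A 7-joint arm with a two-finger parallel gripper is mounted at the origin on the work surface. World frame = base frame: x ahead of the robot, y to its left, z up, the work surface at z = 0. Lengths are in mm, angles in degrees, forces in N, time in s.
With the tool pointing down it reaches from about 425 to 1025 mm from the base axis. Payload 9.4 kg.
Tool frame: the origin (TCP) lies at the very end of the fingers, on their centre line; the grasp point (between the pads) lies 19 mm behind it; z points along the fingers, y is the line along which they close (so a half turn about z gives the same grasp; the last joint's range is limited). The gripper opens to 85 mm and grips with 20 to 120 N. Pads are 22 mm wide; open, the fingers measure 114 mm over their backs; the gripper's body (76 mm by 85 mm) begins 54 mm behind the grasp point. The pads swing forward as they close: fully open they stand 13 mm farther back than shut.
Start: joints at [-68.394, 34.337, -0.143, 91.639, 0.103, 54.024, -4.572], TCP at [317.832, 651.619, 231.275] pointing down, gripper open.
Joint ranges: [-147.43, 147.43], [-19.82, 112.94], [-74.19, 73.91], [6.32, 146.72], [-59.91, 239.91], [6.04, 106.73], [-150.56, 150.56]. Speed limits (degrees/s): [127.2, 127.2, 172.46, 172.46, 180, 180, 180].

### API

Orientations are given as [roll, pitch, yaw] about the fixed x, y, z axes, in that order (R = Rz(yaw) Ry(pitch) Rx(roll)).
In Python, from cell import bot gives the robot as it stands.
- The arm moves only by the tool move_arm, never from a script. Its argument "plan" is a list of rows, each a list of 7 numbers: the shift along the tool's x, y, z normalised to -1 to 1, where 1 is 0.5 m, then the turn, a rotation vector about the tool's x, y, z normalised to -1 to 1, where 1 is 0.5 rad, then the opening, from 0 (shut) to 1 (fully open). A call has 1 to 20 rows; each row shifts and turns the commanded pose from where the row before left it, along the tool's axes as they then stand; what a row does not reach is not made up. A row lasts 1/10 s, in which the tool goes at most 50 mm and 8.59 degrees, less where a joint would pass 70% of its speed; a pose out of reach is approached as far as the arm can. A call with a number of a shift or a turn outside -1 to 1 is refused whole. A call with a gripper value outside its range is refused whole. The fingers move at their own pace and stop on an object; the grip force is fixed at half the most. Time passes only in rows, so rows that do not move let the fingers close. It gives the time, the measured TCP pose, the force, the opening and the grip force at its end, in the units of the state.
- bot.sense(): the state, without advancing time (a new reading comes with each control period).
- bot.capture(name): name is "scene" or "side" or "wrist"; returns a dict with "frame" (420x560x3 uint8, red, green, blue), "z_map" (420x560 float32, mm along the optical axis (not along the pixel's ray), 0 where there is no reading), "fx", "fy", "cx", "cy" (pixels), "k1" (the pictures are not rectified: a ray, as slopes to the right and down, at radius r is drawn at 1 + k1 r^2 times it, then the intrinsics apply), "rvec" (rotation vector, rad) and "tvec" (3), from world to camera coordinates, as OpenCV has them; the wrist camera has in their place "T_tool_cam" (4x4, takes a point from camera to tool coordinates, whose origin is the TCP and whose axes are the flange's). Camera axes: x right, y down, z forward; pixel columns grow to the right and rows downward; lengths in mm; the calibration is good to about 2 mm. A picture is of the moment at which its call begins: read the wrist's pose just before it.
- bot.sign_off(): hands the job in; it is judged then, once.
Trained networks look in a picture, given as the dict that the camera call returned (one of the last four; its "shot" number tells which), for a name from the list of things; names that differ only in an ending like _2 or _b are one class to them, and where a whole thing is asked for, a point or a joint stands for the part that bears it (a point fixed in the world has none). Each returns a list of dicts, best first, with "p" (0 to 1); they miss things now and then, are a little off and sometimes report something else, mostly with a low value. They report only what shows in the picture. A call takes as long as a camera call.
- bot.cut_out(picture, query): "pixels" (420x560 bool, what is visible of it).
- bot.pinpoint(picture, query): "point" ([x, y, z] in mm, in world coordinates, good to about 4 mm: a listed point, or the origin of a listed thing).
The state is a dict: "t": time; "joint_positions": joint angles; "qd": joint speeds; "effort": joint torques, N m; "tcp_pos": TCP position; "tcp_rot": TCP orientation; "ft_force": force on the tool from outside, world axes, zero at the start; "wrist_torque": the same for the moment, N m; "width": opening from 0.0 (shut) to 1.0 (fully open); "finger_force": force on a finger pad.
Only numpy, scipy, OpenCV 4.12 (cv2) and the standard library are available. Lean on these libraries where they do the work, as an engineer would, in place of code of your own. Each camera call takes 0.05 s, during which the arm holds its last target. There are 200 camera calls.

## Working session

There is one attempt and no reset: what is moved stays moved. The work goes in short steps, Python scripts to look and compute and a tool call to move; the robot and the scene stay as the last step left them, time stands still between calls to the robot, and variables do not carry over. Pictures are saved under pics/ and viewed, at most 10 in all, crops included, and the job is handed in when it is done.

Besides the shell and the picture viewer there is one more tool, called in YAML: its name, and indented under it one key for each argument. move_arm: Moves the arm, as the interface text tells. Scaled input: -1 to 1 covers 0.5 m each way for a shift and 0.5 rad each way for a turn. Its arguments: {"type":"object","properties":{"plan":{"type":"array"}},"required":["plan"]}

```bash
ls; mkdir -p pics; cat > h.py <<'E'
import numpy as np, cv2
from cell import bot
from scipy.spatial.transform import Rotation as R
def cloud(p):
    K=np.array([[p['fx'],0,p['cx']],[0,p['fy'],p['cy']],[0,0,1]])
    v,u=np.mgrid[0:420,0:560]
    n=cv2.undistortPoints(np.stack([u,v],-1).reshape(-1,1,2).astype(float),K,np.array([p['k1'],0,0,0.])).reshape(420,560,2)
    z=p['z_map']; X=np.dstack([n[...,0]*z,n[...,1]*z,z])
    if 'rvec' in p:
        M=cv2.Rodrigues(np.array(p['rvec'],float))[0]; W=(X-np.array(p['tvec']).ravel())@M
    else:
        s=p['state']; T=np.array(p['T_tool_cam']); W=(X@T[:3,:3].T+T[:3,3])@R.from_euler('xyz',s['tcp_rot'],degrees=True).as_matrix().T+s['tcp_pos']
    W[z<=0]=np.nan
    return W
def cap(n):
    s=bot.sense(); p=bot.capture(n); p['state']=s; return p
def save(p,f): cv2.imwrite('pics/'+f,cv2.cvtColor(p['frame'],cv2.COLOR_RGB2BGR))
E
python3 - <<'E'
from h import *
s=bot.sense(); print({k:np.round(s[k],2) for k in s})
a=cap('scene'); b=cap('side')
im=np.vstack([a['frame'],b['frame']]); im=cv2.resize(im,(400*560//420*1,800)) if 0 else im
save(a,'scene.png'); save(b,'side.png')
for n,p in(('scene',a),('side',b)):
    W=cloud(p)
    for q in ['deep_basket','deep_basket_bar','tall_stand','tall_stand_seat','low_stand','jar_a','crate','cell_middle','cell_end','eraser','brush','tape_roll','stapler','mug','shallow_basket','stamp']:
        print(n,q,[(np.round(d['point']).tolist(),round(d['p'],2)) for d in bot.pinpoint(p,q)][:4])
E
```

```text
pics
{'t': np.float64(0.0), 'joint_positions': array([-68.39,  34.38,  -0.14,  91.68,   0.1 ,  54.02,  -4.57]), 'qd': array([ 0.03,  0.03, -0.02,  0.03,  0.03,  0.02, -0.  ]), 'effort': array([-0.000e+00, -7.764e+01,  1.570e+00, -2.580e+01,  1.000e-02,
        1.000e-02,  0.000e+00]), 'tcp_pos': array([317.66, 651.18, 230.43]), 'tcp_rot': array([-1.7991e+02,  1.0000e-02,  1.5400e+02]), 'ft_force': array([-0.77, -0.23,  0.98]), 'wrist_torque': array([ 0.02, -0.03,  0.01]), 'finger_force': np.float64(0.0), 'width': np.float64(1.0)}
scene deep_basket [([435.0, -169.0, -1.0], 0.72)]
scene deep_basket_bar [([434.0, -171.0, 169.0], 0.89)]
scene tall_stand [([622.0, 271.0, -0.0], 0.61)]
scene tall_stand_seat [([618.0, 269.0, 233.0], 0.87)]
scene low_stand [([648.0, 61.0, -5.0], 0.94), ([520.0, 416.0, -5.0], 0.66), ([608.0, -132.0, 1.0], 0.59), ([434.0, -168.0, 1.0], 0.47)]
scene jar_a [([424.0, 163.0, -3.0], 0.87), ([429.0, 317.0, -4.0], 0.71)]
scene crate []
scene cell_middle [([631.0, -208.0, 5.0], 0.97)]
scene cell_end [([610.0, -133.0, 2.0], 0.67)]
scene eraser [([545.0, 179.0, -1.0], 0
[... 654 characters left out ...]
, 318.0, -0.0], 0.57)]
side crate [([630.0, -208.0, 4.0], 0.81), ([641.0, -282.0, 5.0], 0.28), ([622.0, 267.0, 235.0], 0.25)]
side cell_middle [([630.0, -208.0, 8.0], 0.88)]
side cell_end [([609.0, -131.0, 6.0], 0.97)]
side eraser [([549.0, 175.0, 1.0], 0.59), ([656.0, 58.0, 36.0], 0.43)]
side brush [([458.0, 44.0, -1.0], 0.86), ([436.0, -173.0, 168.0], 0.32)]
side tape_roll [([520.0, 421.0, -1.0], 0.8), ([515.0, -453.0, 0.0], 0.25)]
side stapler [([515.0, -456.0, 0.0], 0.92), ([424.0, 164.0, 1.0], 0.24)]
side mug [([770.0, -86.0, 1.0], 0.7), ([619.0, 265.0, -2.0], 0.26)]
side shallow_basket [([620.0, 272.0, 233.0], 0.38)]
side stamp [([367.0, 213.0, 2.0], 0.54), ([655.0, 56.0, 34.0], 0.54)]
```

View pics/scene.png

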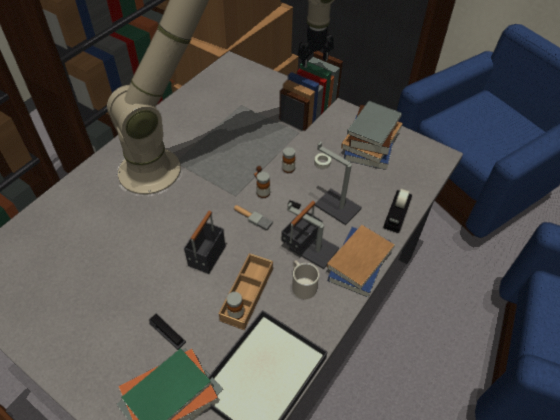

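View pics/side.png

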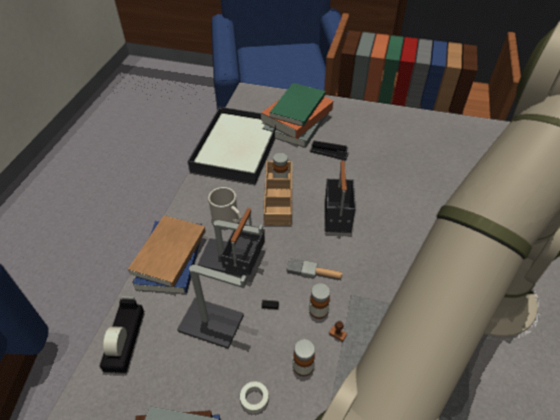

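```bash
python3 - <<'E'
from h import *
P=[cap('scene'),cap('side')]
C=[cloud(p) for p in P]
A=np.vstack([c.reshape(-1,3) for c in C]); A=A[~np.isnan(A[:,0])]
def rect(m,n):
    q=A[m]; 
    if len(q)<8: print(n,len(q));return
    r=cv2.minAreaRect(q[:,:2].astype(np.float32)); print(n,len(q),np.round(q.mean(0),1),'rect',np.round(r[0],1),np.round(r[1],1),round(r[2],1),'z',np.round(np.percentile(q[:,2],[2,50,98]),1))
def near(x,y,r,z0,z1): return (np.hypot(A[:,0]-x,A[:,1]-y)<r)&(A[:,2]>z0)&(A[:,2]<z1)
rect(near(434,-171,80,172,190),'bar top')
rect(near(434,-171,80,95,110),'rim')
rect(near(620,269,60,230,240),'strap top')
rect(near(620,269,110,210,262),'strap all')
rect(near(620,269,80,241,262),'tip')
rect(near(424,164,40,90,105),'jar1 lid')
rect(near(430,318,40,90,105),'jar2 lid')
rect(near(630,-208,140,47,54),'crate rim')
rect(near(655,60,80,150,175),'shbar')
for i,c in enumerate(P):
    for d in bot.cut_out(c,'tall_stand')[:1]:
        q=C[i][d['pixels']]; q=q[~np.isnan(q[:,0])]; f=q[(q[:,2]>7)&(q[:,2]<16)]
        if len(f)>8:
            r=cv2.minAreaRect(f[:,:2].astype(np.float32)); print('foot',len(f),r)
        t=q[q[:,2]>225]; print('top',cv2.minAreaRect(t[:,:2].astype(np.float32)),t[:,2].max())
for n,(u,k) in dict(jar1=(0,0)).items(): pass
E
```

```text
bar top 249 [ 433.5 -170.9  176.8] rect [ 434.8 -172.7] [ 17.6 122.4] 11.6 z [172.3 176.9 181. ]
rim 400 [ 437.8 -172.   101.6] rect [ 434.  -171.2] [ 85.1 128.6] 12.5 z [ 95.3 101.5 108.9]
strap top 457 [627.  267.4 234.6] rect [625.3 265.7] [ 22.4 108.6] 84.7 z [230.4 234.8 238.6]
strap all 766 [636.6 266.7 233.8] rect [638.7 266. ] [ 24.7 135.3] 85.2 z [216.2 234.1 253.6]
tip 58 [576.5 272.2 250. ] rect [577.  271.1] [12.4 20.7] 15.6 z [241.4 251.3 255.8]
jar1 lid 294 [423.7 159.7  94.8] rect [426.3 157.6] [45.8 50. ] 60.5 z [90.5 94.9 98.9]
jar2 lid 373 [429.3 315.7  94.8] rect [430.6 313.6] [48.3 47.5] 87.3 z [90.4 94.9 99.1]
crate rim 514 [ 641.6 -215.4   49.9] rect [ 669.  -202.9] [165.2 248.3] 13.7 z [47.1 49.8 53.7]
shbar 556 [652.6  59.4 159.1] rect [659.9  58. ] [97.  96.9] 43.3 z [150.2 160.7 167.7]
foot 573 ((682.1771850585938, 259.34722900390625), (103.18135833740234, 141.01902770996094), 84.53002166748047)
top ((641.0368041992188, 265.7947998046875), (24.65186309814453, 129.58433532714844), 85.18961334228516) 253.68869330343583
foot 1740 ((695.3593139648438, 212.8515625), (197.9656524658203, 182.55039978027344), 85.02765655517578)
top ((636.7626953125, 265.3767395019531), (20.69805145263672, 131.46932983398438), 85.2360610961914) 255.85822212091776
```

The scene view shows the crate at about (247,290) with its free cells towards the top, the loose jars at (263,183) and (288,158), and the deep basket at (205,245). The tall stand is at (335,180). The side view agrees: crate (278,190), jars (320,300) and (304,355), basket (340,200), tall stand (215,290). The network points match these. I'll move above the jars now.

move_arm:
  plan:
    - [-0.02, -0.025, 0, 0, 0, 0, 1]
    - [-0.045, -0.053, 0, 0, 0, 0, 1]
    - [-0.047, -0.055, 0, 0, 0, 0, 1]
    - [-0.047, -0.055, 0, 0, 0, 0, 1]
    - [-0.047, -0.055, 0, 0, 0, 0, 1]
    - [-0.047, -0.055, 0, 0, 0, 0, 1]
    - [-0.047, -0.055, 0, 0, 0, 0, 1]
    - [-0.047, -0.055, 0, 0, 0, 0, 1]
    - [-0.047, -0.055, 0, 0, 0, 0, 1]
    - [-0.047, -0.055, 0, 0, 0, 0, 1]
    - [-0.047, -0.055, 0, 0, 0, 0, 1]
    - [-0.045, -0.053, 0, 0, 0, 0, 1]
    - [-0.02, -0.025, 0, 0, 0, 0.29, 1]
    - [-0.02, 0, 0, 0, 0, 0.29, 1]
    - [0, 0, 0, 0, 0, 0.29, 1]
    - [0, 0, 0, 0, 0, 0.29, 1]
    - [0, 0, 0, 0, 0, 0.29, 1]
    - [0, 0, 0, 0, 0, 0.29, 1]
    - [0, 0, 0, 0, 0, 0, 1]

```text
t: 3.8
tcp_pos: [431.9, 232.4, 231.4]
tcp_rot: [180.0, 0.0, 104.0]
ft_force: [-0.2, -0.4, -0.6]
width: 0.999
finger_force: 0.0
```

```bash
cat >> h.py <<'E'
def go(x,y,z,yaw=None):
    s=bot.sense(); M=R.from_euler('xyz',s['tcp_rot'],degrees=True).as_matrix()
    d=M.T@(np.array([x,y,z])-s['tcp_pos']); out=d/500
    print('to',np.round([x,y,z],1),'units xyz',np.round(out,3),end=' ')
    if yaw is not None:
        rv=R.from_matrix(M.T@R.from_euler('xyz',[180,0,yaw],degrees=True).as_matrix()).as_rotvec()/0.5; print('turn',np.round(rv,3),end='')
    print()
E
python3 - <<'E'
from h import *
s=bot.sense(); print(s['t'],s['tcp_pos'],s['tcp_rot'],np.round(s['joint_positions'],1))
P=[cap('scene'),cap('side'),cap('wrist')]; save(P[2],'w1.png')
for p in P:
    W=cloud(p); 
    for x,y in((424,163),(430,317)):
        m=(np.hypot(W[...,0]-x,W[...,1]-y)<35)&(abs(W[...,2]-95.5)<3); q=W[m][:,:2].astype(np.float32)
        if len(q)>10: print('jar',len(q),cv2.minEnclosingCircle(q),q.mean(0))
    # crate rim, in crate frame
    a=np.deg2rad(14.5); d=W-np.array([630,-208,0]); u=d[...,0]*np.cos(a)+d[...,1]*np.sin(a); v=-d[...,0]*np.sin(a)+d[...,1]*np.cos(a)
    m=(abs(u)<52)&(abs(v)<130)&(abs(W[...,2]-50)<3)
    if m.sum()>20: print('crate',m.sum(),cv2.minAreaRect(W[m][:,:2].astype(np.float32)))
    print([ (q,np.round(d['point'],1).tolist(),round(d['p'],2)) for q in('jar_a','cell_middle','cell_end','crate','jar_home') for d in bot.pinpoint(p,q) if d['p']>.5])
E
```

```text
3.8 [431.93659241 232.41381246 231.42157748] [1.79976818e+02 3.88953793e-03 1.04045296e+02] [-45.5  18.6  13.8 122.4  -6.9  39.6 -13. ]
jar 35 ((427.7177429199219, 154.47337341308594), 22.974281311035156) [424.09814 155.04185]
jar 34 ((433.7032470703125, 311.356201171875), 22.374725341796875) [433.63528 309.04007]
crate 179 ((630.9088134765625, -211.6990509033203), (86.15479278564453, 232.15304565429688), 14.282848358154297)
[('jar_a', [431.8, 314.9, -1.4], 0.83), ('jar_a', [425.1, 165.5, -0.3], 0.66), ('jar_a', [652.5, 57.9, -1.5], 0.54), ('cell_middle', [629.9, -209.2, 3.8], 0.68), ('cell_end', [607.8, -132.2, 5.5], 0.94), ('crate', [632.2, -208.6, 1.2], 0.67), ('jar_home', [641.1, -282.4, 4.0], 0.89)]
jar 206 ((422.7798767089844, 160.43971252441406), 22.903194427490234) [423.39114 160.80531]
jar 258 ((429.0934753417969, 315.6220703125), 22.865276336669922) [428.8682  315.90536]
crate 235 ((627.530517578125, -206.9674072265625), (82.73274230957031, 234.97772216796875), 13.726581573486328)
[('jar_a', [425.7, 163.7, 1.7], 0.93), ('cell_middle', [629.3, -209.0, 6.3], 0.56), ('cell_end', [608.3, -132.8, 4.9], 0.58), ('crate', [629.8, -210.4, 3.9], 0.6), ('jar_home', [642.2, -284.0, 6.5], 0.84), ('jar_home', [631.2, -209.1, 4.3], 0.63)]
jar 1352 ((422.9673156738281, 159.6826629638672), 22.682313919067383) [422.78217 160.68405]
jar 2107 ((427.8393249511719, 315.5433654785156), 22.305145263671875) [427.70602 315.8925 ]
[('jar_a', [425.6, 159.0, -0.5], 0.62), ('jar_a', [428.7, 317.9, -1.5], 0.58)]
```

move_arm:
  plan:
    - [-0.035, -0.013, 0, 0, 0, 0, 1]
    - [-0.035, -0.013, 0, 0, 0, 0, 1]
    - [-0.035, -0.013, 0.02, 0, 0, 0, 1]
    - [-0.03, -0.013, 0.04, 0, 0, 0, 1]
    - [0, 0, 0.05, 0, 0, 0, 1]
    - [0, 0, 0.05, 0, 0, 0, 1]
    - [0, 0, 0.05, 0, 0, 0, 1]
    - [0, 0, 0.05, 0, 0, 0, 1]
    - [0, 0, 0.04, 0, 0, 0, 1]
    - [0, 0, 0.03, 0, 0, 0, 1]
    - [0, 0, 0.023, 0, 0, 0, 1]
    - [0, 0, 0, 0, 0, 0, 1]
    - [0, 0, 0, 0, 0, 0, 0]
    - [0, 0, 0, 0, 0, 0, 0]
    - [0, 0, 0, 0, 0, 0, 0]
    - [0, 0, 0, 0, 0, 0, 0]
    - [0, 0, 0, 0, 0, 0, 0]
    - [0, 0, 0, 0, 0, 0, 0]
    - [0, 0, 0, 0, 0, 0, 0]
    - [0, 0, 0, 0, 0, 0, 0]

```text
t: 6.7
tcp_pos: [423.7, 160.5, 56.0]
tcp_rot: [179.9, -0.0, 104.1]
ft_force: [-0.3, -0.1, 11.8]
width: 0.551
finger_force: 59.5
```

move_arm:
  plan:
    - [0, 0, -0.02, 0, 0, 0, 0]
    - [0, 0, -0.05, 0, 0, 0, 0]
    - [0, 0, -0.06, 0, 0, 0, 0]
    - [0, 0, -0.06, 0, 0, 0, 0]
    - [0, 0, -0.05, 0, 0, 0, 0]
    - [-0.02, 0.005, -0.02, 0, 0, 0, 0]
    - [-0.04, 0.011, 0, 0, 0, 0, 0]
    - [-0.058, 0.0155, 0, 0, 0, 0, 0]
    - [-0.058, 0.0155, 0, 0, 0, 0, 0]
    - [-0.058, 0.0155, 0, 0, 0, 0, 0]
    - [-0.058, 0.0155, 0, 0, 0, 0, 0]
    - [-0.058, 0.0155, 0, 0, 0, 0, 0]
    - [-0.058, 0.0155, 0, 0, 0, 0, 0]
    - [-0.058, 0.0155, 0, 0, 0, 0, 0]
    - [-0.058, 0.0155, 0, 0, 0, 0, 0]
    - [-0.058, 0.0155, 0, 0, 0, 0, 0]
    - [-0.058, 0.0155, 0, 0, 0, 0, 0]
    - [-0.058, 0.0155, 0, 0, 0, 0, 0]
    - [-0.058, 0.0155, 0, 0, 0, 0, 0]
    - [-0.04, 0.011, 0, 0, 0, 0, 0]

```text
t: 8.7
tcp_pos: [623.6, -202.6, 184.1]
tcp_rot: [-179.9, 0.0, 104.1]
ft_force: [0.0, -0.2, -2.1]
width: 0.546
finger_force: 62.6
```

move_arm:
  plan:
    - [-0.02, 0.005, 0, 0, 0, 0, 0]
    - [0, 0, 0, 0, 0, 0, 0]
    - [0, 0, 0, 0, 0, 0, 0]

```text
t: 9.0
tcp_pos: [627.8, -207.7, 184.3]
tcp_rot: [-179.9, -0.1, 104.2]
ft_force: [-0.2, 0.1, -2.3]
width: 0.545
finger_force: 62.6
```

```bash
python3 - <<'E'
from h import *
s=bot.sense(); print(s['t'],s['tcp_pos'],s['tcp_rot'],s['ft_force'],s['width'])
P=[cap('scene'),cap('wrist')]; save(P[1],'w2.png')
for p in P:
    W=cloud(p)
    a=np.deg2rad(14); d=W-np.array([630,-208,0]); u=d[...,0]*np.cos(a)+d[...,1]*np.sin(a); v=-d[...,0]*np.sin(a)+d[...,1]*np.cos(a)
    m=(abs(u)<52)&(abs(v)<130)&(abs(W[...,2]-50)<2)
    if m.sum()>20: print('crate',m.sum(),cv2.minAreaRect(W[m][:,:2].astype(np.float32)), 'u',np.percentile(u[m],[.5,99.5]),'v',np.percentile(v[m],[.5,99.5]))
    print([ (q,np.round(d['point'],1).tolist(),round(d['p'],2)) for q in('jar_a','cell_middle','cell_end','crate','jar_home') for d in bot.pinpoint(p,q) if d['p']>.5])
E
```

```text
9.0 [ 627.83887328 -207.72787558  184.28181935] [-1.79938853e+02 -7.38652252e-02  1.04172228e+02] [-0.20442434  0.06065917 -2.32988188] 0.5452360431818052
crate 110 ((631.328369140625, -211.54592895507812), (83.5420150756836, 230.207275390625), 13.581788063049316) u [-41.2636811   42.13392054] v [-118.74628934  110.88332311]
[('jar_a', [426.8, 312.3, -1.7], 0.86), ('jar_a', [628.5, -203.1, 123.4], 0.58), ('cell_middle', [632.5, -207.7, 2.5], 0.82), ('cell_middle', [610.4, -133.6, 1.6], 0.63), ('cell_end', [622.5, 268.0, -1.6], 0.55), ('crate', [629.9, -208.3, -1.0], 0.79), ('crate', [517.6, 413.6, -4.1], 0.6), ('jar_home', [642.7, -285.6, 5.0], 0.73), ('jar_home', [609.2, -132.2, 2.1], 0.53)]
crate 2403 ((618.3873291015625, -171.66226196289062), (84.12928771972656, 157.09266662597656), 13.762685775756836) u [-44.3327478   39.48858077] v [-35.42295632 116.16374181]
[('jar_a', [629.5, -206.5, 128.3], 0.82), ('cell_middle', [626.4, -212.2, 7.7], 0.64), ('cell_end', [607.3, -130.3, 6.8], 0.7), ('crate', [630.6, -207.6, -1.6], 0.79)]
```

View pics/w2.png

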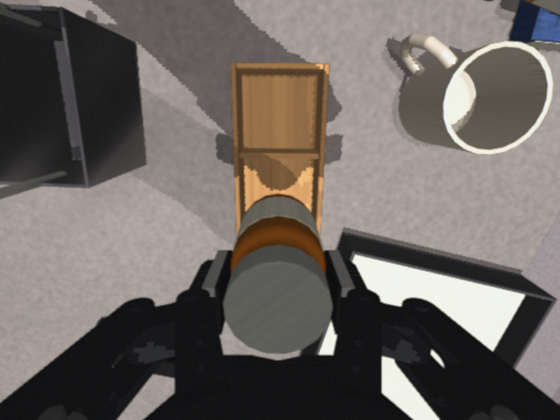

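The wrist view shows the jar held centred between the fingers at (280,290), the middle cell just below it and the free end cell at (280,110). The crate edges put its centre at about (628,-208), so the jar is already over its cell and I'll lower it.

move_arm:
  plan:
    - [0, 0, 0.02, 0, 0, 0, 0]
    - [0, 0, 0.035, 0, 0, 0, 0]
    - [0, 0, 0.04, 0, 0, 0, 0]
    - [0, 0, 0.04, 0, 0, 0, 0]
    - [0, 0, 0.035, 0, 0, 0, 0]
    - [0, 0, 0.025, 0, 0, 0, 0]
    - [0, 0, 0.015, 0, 0, 0, 0]
    - [0, 0, 0.01, 0, 0, 0, 0]
    - [0, 0, 0.006, 0, 0, 0, 0]
    - [0, 0, 0.006, 0, 0, 0, 0]
    - [0, 0, 0.004, 0, 0, 0, 0]
    - [0, 0, 0.002, 0, 0, 0, 0]
    - [0, 0, 0, 0, 0, 0, 0]

```text
t: 10.9
tcp_pos: [628.7, -208.6, 65.9]
tcp_rot: [180.0, 0.0, 104.2]
ft_force: [-0.3, 1.2, -1.8]
width: 0.546
finger_force: 62.5
```

move_arm:
  plan:
    - [0, 0, 0.003, 0, 0, 0, 0]
    - [0, 0, 0.003, 0, 0, 0, 0]
    - [0, 0, 0.002, 0, 0, 0, 0]
    - [0, 0, 0, 0, 0, 0, 0]
    - [0, 0, 0, 0, 0, 0, 0]

```text
t: 11.4
tcp_pos: [628.7, -208.6, 61.8]
tcp_rot: [-180.0, 0.0, 104.2]
ft_force: [0.1, -0.1, -2.4]
width: 0.544
finger_force: 62.6
```

move_arm:
  plan:
    - [0, 0, 0.002, 0, 0, 0, 0]
    - [0, 0, 0, 0, 0, 0, 0]
    - [0, 0, 0, 0, 0, 0, 0]

```text
t: 11.7
tcp_pos: [628.9, -208.7, 61.3]
tcp_rot: [180.0, 0.0, 104.1]
ft_force: [-0.8, 0.7, 3.3]
width: 0.545
finger_force: 63.2
```

move_arm:
  plan:
    - [0, 0, 0, 0, 0, 0, 0.6]
    - [0, 0, 0, 0, 0, 0, 0.7]
    - [0, 0, 0, 0, 0, 0, 0.85]
    - [0, 0, 0, 0, 0, 0, 1]
    - [0, 0, 0, 0, 0, 0, 1]
    - [0, 0, 0, 0, 0, 0, 1]
    - [0, 0, -0.02, 0, 0, 0, 1]
    - [0, 0, -0.04, 0, 0, 0, 1]
    - [0, 0, -0.06, 0, 0, 0, 1]
    - [0, 0, -0.06, 0, 0, 0, 1]
    - [0, 0, -0.06, 0, 0, 0, 1]
    - [0, 0, -0.02, 0, 0, 0, 1]

```text
t: 12.9
tcp_pos: [629.9, -209.2, 194.8]
tcp_rot: [179.7, 0.1, 104.1]
ft_force: [0.4, -0.1, -0.8]
width: 1.001
finger_force: 0.0
```

```bash
python3 - <<'E'
from h import *
s=bot.sense(); print(s['t'],s['tcp_pos'],s['tcp_rot'],s['ft_force'],s['width'])
p=cap('wrist'); save(p,'w3.png'); W=cloud(p)
m=(np.hypot(W[...,0]-628,W[...,1]+208)<35)&(abs(W[...,2]-100)<4); q=W[m]
print(len(q),cv2.minEnclosingCircle(q[:,:2].astype(np.float32)),q[:,2].mean(),q[:,2].std())
go(428,316,190,104)
E
```

```text
12.9 [ 629.94266719 -209.20171462  194.76025987] [1.79747418e+02 1.38133076e-01 1.04133441e+02] [ 0.39877578 -0.13493721 -0.76177365] 1.0005138148117394
2185 ((627.90185546875, -209.58935546875), 22.525712966918945) 100.55585190968137 0.7942225761644871
to [428 316 190] units xyz [ 1.117 -0.135  0.006] turn [0.009 0.005 0.005]
```

View pics/w3.png

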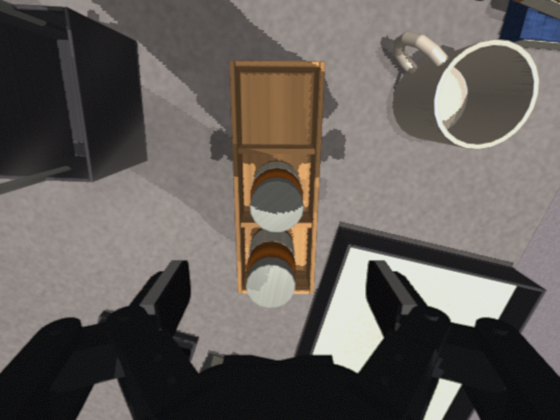

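The wrist view shows the first jar upright in the middle cell at (276,195), with jar_home below it at (270,275) and the end cell free at (278,105). Next is jar two.

move_arm:
  plan:
    - [0.03, -0.004, 0, 0, 0, 0, 1]
    - [0.06, -0.007, 0, 0, 0, 0, 1]
    - [0.085, -0.0103, 0, 0, 0, 0, 1]
    - [0.085, -0.0103, 0, 0, 0, 0, 1]
    - [0.085, -0.0103, 0, 0, 0, 0, 1]
    - [0.085, -0.0103, 0, 0, 0, 0, 1]
    - [0.085, -0.0103, 0, 0, 0, 0, 1]
    - [0.085, -0.0103, 0, 0, 0, 0, 1]
    - [0.085, -0.0103, 0, 0, 0, 0, 1]
    - [0.085, -0.0103, 0, 0, 0, 0, 1]
    - [0.085, -0.0103, 0, 0, 0, 0, 1]
    - [0.085, -0.0103, 0, 0, 0, 0, 1]
    - [0.085, -0.0103, 0, 0, 0, 0, 1]
    - [0.06, -0.007, 0, 0, 0, 0, 1]
    - [0.03, -0.004, 0, 0, 0, 0, 1]
    - [0, 0, 0, 0, 0, 0, 1]
    - [0, 0, 0, 0, 0, 0, 1]

```text
t: 14.65
tcp_pos: [426.4, 314.2, 190.2]
tcp_rot: [-179.9, 0.1, 104.1]
ft_force: [0.2, 0.3, -0.2]
width: 1.004
finger_force: 0.0
```

```bash
python3 - <<'E'
from h import *
s=bot.sense(); print(s['t'],s['tcp_pos'],s['tcp_rot'],np.round(s['joint_positions'],1))
p=cap('wrist'); W=cloud(p)
m=(np.hypot(W[...,0]-428,W[...,1]-316)<35)&(abs(W[...,2]-95)<4); q=W[m]
print(len(q),cv2.minEnclosingCircle(q[:,:2].astype(np.float32)) if len(q) else '')
go(428,316,56,104)
E
```

```text
14.65 [426.44994433 314.15618928 190.15975674] [-1.79932567e+02  7.80382999e-02  1.04130211e+02] [-52.8  24.8  14.2 120.1  -9.9  36.3 -17.7]
2168 ((427.9862976074219, 315.7750549316406), 22.35251235961914)
to [428 316  56] units xyz [0.004 0.003 0.269] turn [-0.002  0.002  0.002]
```

move_arm:
  plan:
    - [0.004, 0.003, 0.03, 0, 0, 0, 1]
    - [0, 0, 0.05, 0, 0, 0, 1]
    - [0, 0, 0.05, 0, 0, 0, 1]
    - [0, 0, 0.05, 0, 0, 0, 1]
    - [0, 0, 0.04, 0, 0, 0, 1]
    - [0, 0, 0.03, 0, 0, 0, 1]
    - [0, 0, 0.018, 0, 0, 0, 1]
    - [0, 0, 0, 0, 0, 0, 1]
    - [0, 0, 0, 0, 0, 0, 0]
    - [0, 0, 0, 0, 0, 0, 0]
    - [0, 0, 0, 0, 0, 0, 0]
    - [0, 0, 0, 0, 0, 0, 0]
    - [0, 0, 0, 0, 0, 0, 0]
    - [0, 0, 0, 0, 0, 0, 0]
    - [0, 0, 0, 0, 0, 0, 0]
    - [0, 0, 0, 0, 0, 0, 0]

```text
t: 16.3
tcp_pos: [428.2, 318.1, 58.1]
tcp_rot: [179.9, -0.0, 104.2]
ft_force: [-0.1, -1.2, 9.1]
width: 0.54
finger_force: 59.9
```

move_arm:
  plan:
    - [0, 0, -0.02, 0, 0, 0, 0]
    - [0, 0, -0.05, 0, 0, 0, 0]
    - [0, 0, -0.07, 0, 0, 0, 0]
    - [0, 0, -0.07, 0, 0, 0, 0]
    - [0, 0, -0.06, 0, 0, 0, 0]
    - [-0.02, 0.003, -0.02, 0, 0, 0, 0]
    - [-0.04, 0.0055, 0, 0, 0, 0, 0]
    - [-0.0605, 0.0083, 0, 0, 0, 0, 0]
    - [-0.0605, 0.0083, 0, 0, 0, 0, 0]
    - [-0.0605, 0.0083, 0, 0, 0, 0, 0]
    - [-0.0605, 0.0083, 0, 0, 0, 0, 0]
    - [-0.0605, 0.0083, 0, 0, 0, 0, 0]
    - [-0.0605, 0.0083, 0, 0, 0, 0, 0]
    - [-0.0605, 0.0083, 0, 0, 0, 0, 0]
    - [-0.0605, 0.0083, 0, 0, 0, 0, 0]
    - [-0.0605, 0.0083, 0, 0, 0, 0, 0]
    - [-0.0605, 0.0083, 0, 0, 0, 0, 0]
    - [-0.0605, 0.0083, 0, 0, 0, 0, 0]
    - [-0.0605, 0.0083, 0, 0, 0, 0, 0]
    - [-0.0605, 0.0083, 0, 0, 0, 0, 0]

```text
t: 18.3
tcp_pos: [587.1, -80.2, 201.3]
tcp_rot: [-179.9, -0.0, 104.1]
ft_force: [0.2, 0.8, -1.2]
width: 0.539
finger_force: 62.1
```

move_arm:
  plan:
    - [-0.0605, 0.0083, 0, 0, 0, 0, 0]
    - [-0.04, 0.0055, 0, 0, 0, 0, 0]
    - [-0.016, 0.002, 0, 0, 0, 0, 0]
    - [0, 0, 0, 0, 0, 0, 0]
    - [0, 0, 0, 0, 0, 0, 0]
    - [0, 0, 0, 0, 0, 0, 0]

```text
t: 18.9
tcp_pos: [609.1, -131.4, 201.7]
tcp_rot: [-180.0, -0.1, 104.3]
ft_force: [-0.4, 0.3, -1.5]
width: 0.542
finger_force: 62.1
```

```bash
python3 - <<'E'
from h import *
s=bot.sense(); print(s['t'],s['tcp_pos'],s['tcp_rot'],s['width'],s['ft_force'])
p=cap('wrist'); W=cloud(p); zt=s['tcp_pos'][2]-58+95
m=(np.hypot(W[...,0]-s['tcp_pos'][0],W[...,1]-s['tcp_pos'][1])<32)&(abs(W[...,2]-zt)<4); q=W[m]
print(len(q),cv2.minEnclosingCircle(q[:,:2].astype(np.float32)) if len(q) else '')
go(609.2,-132.8,65,104)
E
```

```text
18.9 [ 609.13365283 -131.35136916  201.6617662 ] [-1.79978488e+02 -5.12640045e-02  1.04255820e+02] 0.5415350460382913 [-0.35113088  0.34498911 -1.51219998]
9120 ((607.8714599609375, -125.95734405517578), 30.72635841369629)
to [ 609.2 -132.8   65. ] units xyz [-0.003 -0.001  0.273] turn [-0.    -0.001  0.009]
```

move_arm:
  plan:
    - [-0.003, -0.001, 0.02, 0, 0, 0, 0]
    - [0, 0, 0.035, 0, 0, 0, 0]
    - [0, 0, 0.045, 0, 0, 0, 0]
    - [0, 0, 0.045, 0, 0, 0, 0]
    - [0, 0, 0.04, 0, 0, 0, 0]
    - [0, 0, 0.03, 0, 0, 0, 0]
    - [0, 0, 0.02, 0, 0, 0, 0]
    - [0, 0, 0.015, 0, 0, 0, 0]
    - [0, 0, 0.01, 0, 0, 0, 0]
    - [0, 0, 0.006, 0, 0, 0, 0]
    - [0, 0, 0.004, 0, 0, 0, 0]
    - [0, 0, 0.002, 0, 0, 0, 0]
    - [0, 0, 0, 0, 0, 0, 0]
    - [0, 0, 0, 0, 0, 0, 0]

```text
t: 20.35
tcp_pos: [609.6, -134.5, 66.1]
tcp_rot: [180.0, 0.0, 104.2]
ft_force: [0.3, 0.2, -1.9]
width: 0.54
finger_force: 62.1
```

move_arm:
  plan:
    - [0, 0, 0.002, 0, 0, 0, 0]
    - [0, 0, 0.002, 0, 0, 0, 0]
    - [0, 0, 0.001, 0, 0, 0, 0]
    - [0, 0, 0, 0, 0, 0, 0]
    - [0, 0, 0, 0, 0, 0, 0]

```text
t: 20.85
tcp_pos: [609.4, -134.5, 63.3]
tcp_rot: [180.0, 0.0, 104.2]
ft_force: [0.1, 0.2, -1.0]
width: 0.542
finger_force: 62.2
```

move_arm:
  plan:
    - [0, 0, 0.001, 0, 0, 0, 0]
    - [0, 0, 0, 0, 0, 0, 0.6]
    - [0, 0, 0, 0, 0, 0, 0.7]
    - [0, 0, 0, 0, 0, 0, 0.85]
    - [0, 0, 0, 0, 0, 0, 1]
    - [0, 0, 0, 0, 0, 0, 1]
    - [0, 0, 0, 0, 0, 0, 1]
    - [0, 0, -0.02, 0, 0, 0, 1]
    - [0, 0, -0.04, 0, 0, 0, 1]
    - [0, 0, -0.07, 0, 0, 0, 1]
    - [0, 0, -0.07, 0, 0, 0, 1]
    - [0, 0, -0.07, 0, 0, 0, 1]
    - [0, 0, -0.07, 0, 0, 0, 1]
    - [0, 0, -0.03, 0, 0, 0, 1]
    - [0, 0, 0, 0, 0, 0, 1]

```text
t: 22.35
tcp_pos: [610.5, -134.9, 251.2]
tcp_rot: [179.7, 0.1, 104.1]
ft_force: [-0.4, -0.4, -0.0]
width: 0.999
finger_force: 0.0
```

```bash
python3 - <<'E'
from h import *
s=bot.sense(); print(s['t'],s['tcp_pos'],s['tcp_rot'])
p=cap('wrist'); save(p,'w4.png'); W=cloud(p)
m=(np.hypot(W[...,0]-609,W[...,1]+134)<32)&(abs(W[...,2]-100)<4); q=W[m]
print(len(q),cv2.minEnclosingCircle(q[:,:2].astype(np.float32)),q[:,2].mean(),q[:,2].std())
a=np.deg2rad(12); d=W-np.array([434,-171,0]); u=d[...,0]*np.cos(a)+d[...,1]*np.sin(a); v=-d[...,0]*np.sin(a)+d[...,1]*np.cos(a)
m=(abs(u)<25)&(abs(v)<75)&(W[...,2]>165)&(W[...,2]<186)
if m.sum()>10: print('bar',m.sum(),cv2.minAreaRect(W[m][:,:2].astype(np.float32)),np.percentile(W[m][:,2],[5,50,95]))
go(465,-180,300,104)
E
```

```text
22.35 [ 610.4917056  -134.91044484  251.16371324] [1.79718949e+02 1.02907070e-01 1.04143646e+02]
1496 ((609.4771728515625, -137.103271484375), 22.37810516357422) 100.58151225485031 0.8037931150899179
bar 4083 ((432.2512512207031, -172.1502685546875), (14.126543998718262, 121.50250244140625), 12.646987915039062) [167.42050179 177.6323169  179.34773504]
to [ 465 -180  300] units xyz [-0.017 -0.303 -0.102] turn [0.005 0.002 0.006]
```

View pics/w4.png

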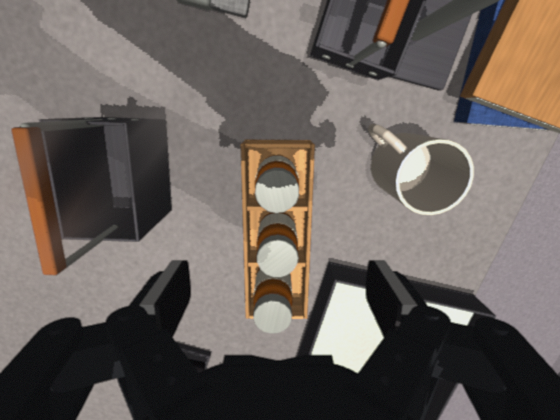

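All three jars stand upright in their cells, at (277,188), (277,250) and (272,310) in the wrist view. The deep basket's bar is at (38,200). Moving over its -y end now.

move_arm:
  plan:
    - [-0.003, -0.02, 0, 0, 0, 0, 1]
    - [-0.006, -0.045, 0, 0, 0, 0.026, 1]
    - [-0.009, -0.06, 0, 0, 0, 0.026, 1]
    - [-0.009, -0.06, 0, 0, 0, 0, 1]
    - [-0.009, -0.06, 0, 0, 0, 0, 1]
    - [-0.009, -0.06, 0, 0, 0, 0, 1]
    - [-0.006, -0.04, 0, 0, 0, 0, 1]
    - [-0.003, -0.02, 0, 0, 0, 0, 1]
    - [0, 0, 0, 0, 0, 0, 1]
    - [0, 0, 0, 0, 0, 0, 1]

```text
t: 23.4
tcp_pos: [438.8, -201.7, 247.7]
tcp_rot: [180.0, 0.0, 102.7]
ft_force: [0.4, 0.6, 0.4]
width: 0.999
finger_force: 0.0
```

```bash
python3 - <<'E'
from h import *
s=bot.sense(); print(s['t'],s['tcp_pos'],s['tcp_rot'],np.round(s['joint_positions'],1))
p=cap('wrist'); W=cloud(p)
a=np.deg2rad(12.6); d=W-np.array([432.3,-172.2,0]); u=d[...,0]*np.cos(a)+d[...,1]*np.sin(a); v=-d[...,0]*np.sin(a)+d[...,1]*np.cos(a)
m=(abs(u)<25)&(abs(v)<75)&(W[...,2]>170)&(W[...,2]<186)
r=cv2.minAreaRect(W[m][:,:2].astype(np.float32)); print('bar',m.sum(),r,np.percentile(W[m][:,2],[5,50,95]),W[m].mean(0))
for q in ('deep_basket_bar',): print([(d['point'],d['p']) for d in bot.pinpoint(p,q)])
c=np.array(r[0]); go(*(c-34*np.array([-np.sin(a),np.cos(a)])),152,102.6)
E
```

```text
23.4 [ 438.80782692 -201.71317003  247.73794646] [1.79964298e+02 9.59986480e-03 1.02702955e+02] [  4.5  16.9  17.4 122.4  -7.5  41.6  39.5]
bar 2672 ((431.5556945800781, -172.08815002441406), (12.006668090820312, 120.96656799316406), 11.845720291137695) [176.94608683 178.49486729 179.59942513] [ 430.43556628 -166.90035258  178.39744462]
[([432.4, -173.6, 172.1], 0.71)]
to [ 439.  -205.3  152. ] units xyz [-0.007 -0.002  0.191] turn [0.001 0.    0.005]
```

move_arm:
  plan:
    - [-0.006, -0.002, 0.02, 0, 0, 0.03, 1]
    - [0, 0, 0.035, 0, 0, 0, 1]
    - [0, 0, 0.04, 0, 0, 0, 1]
    - [0, 0, 0.04, 0, 0, 0, 1]
    - [0, 0, 0.03, 0, 0, 0, 0.6]
    - [0, 0, 0.016, 0, 0, 0, 0.6]
    - [0, 0, 0.01, 0, 0, 0, 0.5]
    - [0, 0, 0, 0, 0, 0, 0.4]
    - [0, 0, 0, 0, 0, 0, 0.3]
    - [0, 0, 0, 0, 0, 0, 0.2]
    - [0, 0, 0, 0, 0, 0, 0]
    - [0, 0, 0, 0, 0, 0, 0]
    - [0, 0, 0, 0, 0, 0, 0]
    - [0, 0, 0, 0, 0, 0, 0]
    - [0, 0, 0, 0, 0, 0, 0]

```text
t: 25.0
tcp_pos: [438.3, -205.4, 152.9]
tcp_rot: [179.9, 0.1, 101.8]
ft_force: [1.5, 0.4, 5.5]
width: 0.125
finger_force: 59.6
```

move_arm:
  plan:
    - [0, 0, -0.01, 0, 0, 0, 0]
    - [0, 0, -0.03, 0, 0, 0, 0]
    - [0, 0, -0.05, 0, 0, 0, 0]
    - [0, 0, -0.05, 0, 0, 0, 0]
    - [0, 0, -0.04, 0, 0, 0, 0]
    - [0, 0, -0.03, 0, 0, 0, 0]
    - [0, 0, -0.01, 0, 0, 0, 0]
    - [0.02, 0.007, 0, 0, 0, 0, 0]
    - [0.04, 0.0145, 0, 0, 0, 0, 0]
    - [0.055, 0.02, 0, 0, 0, 0, 0]
    - [0.055, 0.02, 0, 0, 0, 0, 0]
    - [0.055, 0.02, 0, 0, 0, 0, 0]
    - [0.055, 0.02, 0, 0, 0, 0, 0]
    - [0.055, 0.02, 0, 0, 0, 0, 0]
    - [0.055, 0.02, 0, 0, 0, 0, 0]

```text
t: 26.5
tcp_pos: [465.7, 2.1, 261.1]
tcp_rot: [-179.9, -0.0, 101.8]
ft_force: [0.7, -0.3, -1.6]
width: 0.13
finger_force: 58.6
```

move_arm:
  plan:
    - [0.055, 0.02, 0, 0, 0, 0, 0]
    - [0.055, 0.02, 0, 0, 0, 0, 0]
    - [0.055, 0.02, 0, 0, 0, 0, 0]
    - [0.055, 0.02, 0, 0, 0, 0, 0]
    - [0.055, 0.02, 0, 0, 0, 0, 0]
    - [0.055, 0.02, 0, 0, 0, 0, 0]
    - [0.055, 0.02, 0, 0, 0, 0, 0]
    - [0.04, 0.0145, 0, 0, 0, 0, 0]
    - [0.025, 0.009, 0, 0, 0, 0, 0]
    - [0.015, 0.005, 0, 0, 0, 0.1, 0]
    - [0, 0, 0, 0, 0, 0.15, 0]
    - [0, 0, 0, 0, 0, 0.15, 0]
    - [0, 0, 0, 0, 0, 0.12, 0]
    - [0, 0, 0, 0, 0, 0.08, 0]
    - [0, 0, 0, 0, 0, 0, 0]
    - [0, 0, 0, 0, 0, 0, 0]

```text
t: 28.1
tcp_pos: [501.2, 244.8, 261.7]
tcp_rot: [-179.9, 0.1, 84.7]
ft_force: [-0.5, -0.5, -1.7]
width: 0.127
finger_force: 58.6
```

```bash
python3 - <<'E'
from h import *
s=bot.sense(); print(s['t'],s['tcp_pos'],s['tcp_rot'],s['ft_force'],s['width'])
P=dict(side=cap('side'),wrist=cap('wrist')); save(P['wrist'],'w5.png'); save(P['side'],'s5.png')
for n,p in P.items():
    W=cloud(p)
    def rect(x,y,r,z0,z1,l):
        m=(np.hypot(W[...,0]-x,W[...,1]-y)<r)&(W[...,2]>z0)&(W[...,2]<z1)
        if m.sum()>15: q=W[m]; print(n,l,m.sum(),q.mean(0).round(1),cv2.minAreaRect(q[:,:2].astype(np.float32)),np.percentile(q[:,2],[2,50,98]).round(1))
    rect(577,272,22,245,258,'tip'); rect(630,267,40,231,240,'strap'); rect(655,264.5,60,231,240,'strap+')
    rect(505,279,75,276,292,'bar'); rect(505,279,90,200,220,'rim')
    for q in('tall_stand_seat','deep_basket_bar','deep_basket'): print(n,q,[(np.round(d['point'],1).tolist(),round(d['p'],2)) for d in bot.pinpoint(p,q)])
E
```

```text
28.1 [501.19059097 244.75863707 261.71755764] [-1.79945939e+02  5.09797395e-02  8.46767710e+01] [-0.46218578 -0.48869691 -1.7484847 ] 0.1267074555307685
side tip 36 [575.1 273.4 251.8] ((575.3137817382812, 271.9218444824219), (17.163158416748047, 7.80205774307251), 83.08123016357422) [245.9 252.2 255.9]
side strap 267 [629.7 267.7 235.1] ((629.6685791015625, 266.2214050292969), (19.063953399658203, 79.16455078125), 85.20541381835938) [231.5 235.1 238.2]
side strap+ 344 [647.  266.1 234.9] ((648.888671875, 264.6092834472656), (19.063953399658203, 106.40373992919922), 85.20541381835938) [231.4 234.9 238.4]
side bar 362 [503.2 286.  285.6] ((509.62518310546875, 285.31683349609375), (104.58702087402344, 37.12171173095703), 76.04851531982422) [277.  286.4 290. ]
side rim 535 [504.3 283.7 209.5] ((504.04742431640625, 277.9673767089844), (121.93892669677734, 81.59528350830078), 84.45421600341797) [200.4 210.7 216.6]
side tall_stand_seat [([620.2, 272.3, 233.3], 0.61)]
side deep_basket_bar [([507.0, 279.1, 280.0], 0.73)]
side deep_basket [([505.9, 278.2, 110.0], 0.9)]
wrist tip 606 [574.  27
[... 218 characters left out ...]
772460938, 77.51651763916016), 84.95661163330078) [232.5 235.6 237. ]
wrist strap+ 3470 [630.5 267.6 235.6] ((631.4099731445312, 267.1877746582031), (16.434066772460938, 72.38990783691406), 84.95661163330078) [232.4 235.6 237. ]
wrist bar 8705 [503.8 283.2 287.1] ((498.91351318359375, 279.12457275390625), (37.79013442993164, 116.94270324707031), 3.962778091430664) [279.1 287.5 289.9]
wrist rim 4110 [504.3 283.8 211.2] ((503.6233215332031, 277.8665771484375), (119.33041381835938, 80.38235473632812), 84.67948150634766) [200.8 213.6 215.8]
wrist tall_stand_seat [([619.4, 271.1, 233.9], 0.97)]
wrist deep_basket_bar [([505.1, 276.7, 280.7], 0.83)]
wrist deep_basket [([501.0, 278.8, 106.8], 0.77)]
```

View pics/s5.png

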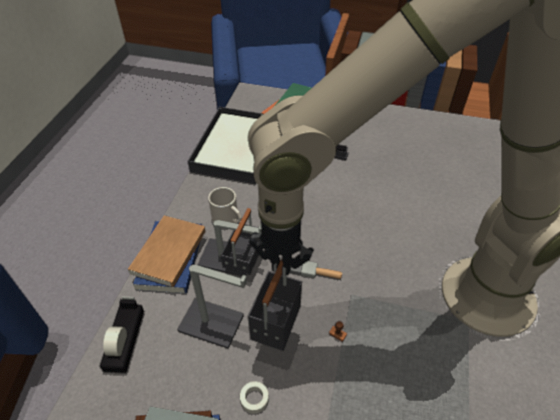

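View pics/w5.png

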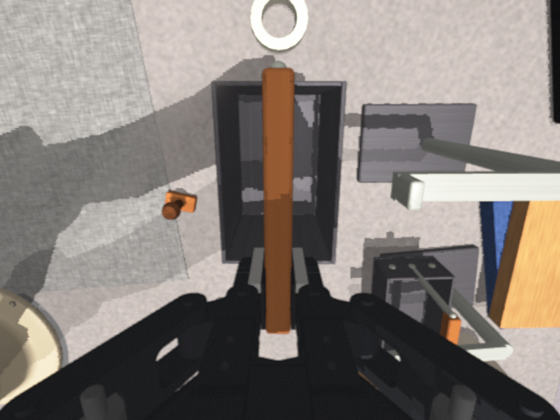

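The side view shows the basket held level at (277,305), in front of the tall stand's strap (190-245, 270-285). The wrist view shows the strap tip at (410,188), in line with the middle of the bar (280,200). Sliding over the tip now.

move_arm:
  plan:
    - [0, 0.005, 0.002, 0, 0, 0, 0]
    - [0, 0.01, 0.002, 0, 0, 0, 0]
    - [0, 0.015, 0, 0, 0, 0, 0]
    - [0, 0.016, 0, 0, 0, 0, 0]
    - [0, 0.016, 0, 0, 0, 0, 0]
    - [0, 0.016, 0, 0, 0, 0, 0]
    - [0, 0.016, 0, 0, 0, 0, 0]
    - [0, 0.016, 0, 0, 0, 0, 0]
    - [0, 0.016, 0, 0, 0, 0, 0]
    - [0, 0.016, 0, 0, 0, 0, 0]
    - [0, 0.016, 0, 0, 0, 0, 0]
    - [0, 0.016, 0, 0, 0, 0, 0]
    - [0, 0.016, 0, 0, 0, 0, 0]
    - [0, 0.016, 0, 0, 0, 0, 0]
    - [0.001, 0.013, 0, 0, 0, 0, 0]
    - [0.001, 0.008, 0, 0, 0, 0, 0]
    - [0, 0.004, 0, 0, 0, 0, 0]
    - [0, 0, 0, 0, 0, 0, 0]
    - [0, 0, 0, 0, 0, 0, 0]

```text
t: 30.4
tcp_pos: [616.5, 235.2, 260.3]
tcp_rot: [-180.0, 0.0, 84.6]
ft_force: [-0.1, -0.2, -3.0]
width: 0.126
finger_force: 58.6
```

```bash
python3 - <<'E'
from h import *
s=bot.sense(); print(s['t'],s['tcp_pos'],s['tcp_rot'],s['ft_force'],s['width'])
p=cap('wrist'); save(p,'w6.png')
W=cloud(p)
def rect(x,y,r,z0,z1,l):
    m=(np.hypot(W[...,0]-x,W[...,1]-y)<r)&(W[...,2]>z0)&(W[...,2]<z1)
    if m.sum()>15: q=W[m]; print(l,m.sum(),q.mean(0).round(1),cv2.minAreaRect(q[:,:2].astype(np.float32)),np.percentile(q[:,2],[2,50,98]).round(1))
rect(575,272,22,245,258,'tip'); rect(620,285,45,278,292,'bar'); rect(619,268,90,200,220,'rim'); rect(645,266,20,230,240,'strap')
for q in('tall_stand_seat','deep_basket_bar'): print(q,[(np.round(d['point'],1).tolist(),round(d['p'],2)) for d in bot.pinpoint(p,q)])
E
```

```text
30.4 [616.50557746 235.19916361 260.27807056] [-1.79984423e+02  1.57472510e-03  8.46247996e+01] [-0.09370712 -0.1791567  -3.00264506] 0.12619919871570828
tip 551 [576.5 272.7 252.2] ((575.5330810546875, 271.99200439453125), (15.930802345275879, 8.363840103149414), 84.11296844482422) [245.8 253.  254.6]
bar 6851 [620.1 285.2 285.8] ((615.1732788085938, 284.3951721191406), (29.26209259033203, 88.68696594238281), 0.566743016242981) [281.4 285.9 288.6]
rim 3610 [622.9 276.3 210. ] ((638.4601440429688, 266.46124267578125), (119.46105194091797, 119.8211669921875), 84.77508544921875) [200.5 212.1 214.3]
strap 1896 [645.6 266.4 235.5] ((645.749755859375, 265.6719055175781), (16.5396671295166, 38.17495346069336), 85.26600646972656) [231.2 235.7 236.9]
tall_stand_seat [([620.8, 267.7, 234.1], 0.89)]
deep_basket_bar [([619.4, 265.8, 281.9], 0.65)]
```

View pics/w6.png

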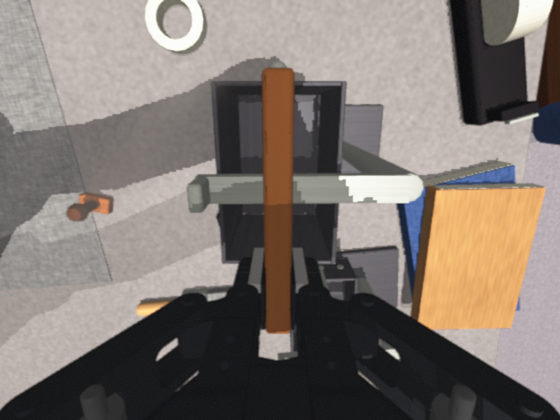

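The wrist view shows the strap (190-420, 188) passing under the middle of the bar (278,190) and above the basket rim, clear of both. Lowering now.

move_arm:
  plan:
    - [0, 0, 0.004, 0, 0, 0, 0]
    - [0, 0, 0.008, 0, 0, 0, 0]
    - [0, 0, 0.01, 0, 0, 0, 0]
    - [0, 0, 0.01, 0, 0, 0, 0]
    - [0, 0, 0.01, 0, 0, 0, 0]
    - [0, 0, 0.008, 0, 0, 0, 0]
    - [0, 0, 0.006, 0, 0, 0, 0]
    - [0, 0, 0.004, 0, 0, 0, 0]
    - [0, 0, 0.003, 0, 0, 0, 0]
    - [0, 0, 0.002, 0, 0, 0, 0]
    - [0, 0, 0.002, 0, 0, 0, 0]
    - [0, 0, 0, 0, 0, 0, 0]
    - [0, 0, 0, 0, 0, 0, 0]

```text
t: 31.85
tcp_pos: [616.8, 235.2, 226.9]
tcp_rot: [180.0, -0.0, 84.6]
ft_force: [-0.3, -0.4, -2.0]
width: 0.129
finger_force: 58.6
```

move_arm:
  plan:
    - [0, 0, 0.002, 0, 0, 0, 0]
    - [0, 0, 0.002, 0, 0, 0, 0]
    - [0, 0, 0, 0, 0, 0, 0]
    - [0, 0, 0, 0, 0, 0, 0]

```text
t: 32.25
tcp_pos: [616.8, 235.1, 224.7]
tcp_rot: [-180.0, 0.0, 84.6]
ft_force: [-0.4, 0.0, -2.1]
width: 0.125
finger_force: 58.6
```

move_arm:
  plan:
    - [0, 0, 0.002, 0, 0, 0, 0]
    - [0, 0, 0, 0, 0, 0, 0]
    - [0, 0, 0, 0, 0, 0, 0]

```text
t: 32.55
tcp_pos: [616.9, 235.2, 223.8]
tcp_rot: [180.0, -0.0, 84.6]
ft_force: [0.6, -0.3, -1.7]
width: 0.126
finger_force: 58.8
```

move_arm:
  plan:
    - [0, 0, 0.002, 0, 0, 0, 0]
    - [0, 0, 0, 0, 0, 0, 0]
    - [0, 0, 0, 0, 0, 0, 0]

```text
t: 32.85
tcp_pos: [616.9, 235.2, 223.5]
tcp_rot: [180.0, -0.0, 84.6]
ft_force: [-2.1, -1.1, 5.8]
width: 0.13
finger_force: 59.6
```

move_arm:
  plan:
    - [0, 0, -0.001, 0, 0, 0, 0]
    - [0, 0, 0, 0, 0, 0, 0.15]
    - [0, 0, 0, 0, 0, 0, 0.18]
    - [0, 0, 0, 0, 0, 0, 0.22]
    - [0, 0, 0, 0, 0, 0, 0.28]
    - [0, 0, 0, 0, 0, 0, 0.36]
    - [0, 0, 0, 0, 0, 0, 0.46]
    - [0, 0, 0, 0, 0, 0, 0.5]
    - [0, 0, 0, 0, 0, 0, 0.5]
    - [0, 0, 0, 0, 0, 0, 0.5]
    - [0, 0, 0, 0, 0, 0, 0.5]
    - [0, 0, 0, 0, 0, 0, 0.5]

```text
t: 34.05
tcp_pos: [616.8, 235.2, 223.3]
tcp_rot: [180.0, 0.0, 84.6]
ft_force: [-0.8, 0.1, 0.4]
width: 0.498
finger_force: 0.0
```

```bash
cat > chk.py <<'E'
from h import *
s=bot.sense(); print(s['t'],s['tcp_pos'],s['tcp_rot'],s['ft_force'],s['width'])
p=cap('wrist'); W=cloud(p)
m=(np.hypot(W[...,0]-620,W[...,1]-285)<45)&(W[...,2]>243)&(W[...,2]<256)
q=W[m]; q=q[abs(q[:,2]-np.median(q[:,2]))<3]; r=cv2.minAreaRect(q[:,:2].astype(np.float32)); print('bar',m.sum(),q.mean(0).round(1),r)
A=np.c_[q-q.mean(0)]; c=np.linalg.lstsq(A[:,:2],A[:,2],rcond=None)[0]; print('slopes deg',np.degrees(c).round(2))
for z0,z1 in((172,180),):
    m=(np.hypot(W[...,0]-619,W[...,1]-268)<80)&(W[...,2]>z0)&(W[...,2]<z1); q=W[m]
    if len(q)>20: print('rim',len(q),cv2.minAreaRect(q[:,:2].astype(np.float32)))
E
python3 chk.py
```

```text
34.05 [616.76498748 235.17228057 223.28990386] [1.79998613e+02 1.39294511e-03 8.46163598e+01] [-0.83565538  0.11114998  0.36728857] 0.4983123365270776
bar 7024 [619.2 287.2 249.6] ((604.8076782226562, 281.9127197265625), (59.02473831176758, 86.97007751464844), 6.255831718444824)
slopes deg [-0.54  0.31]
rim 2579 ((638.0543212890625, 266.77581787109375), (119.90365600585938, 119.30035400390625), 84.77515411376953)
```

move_arm:
  plan:
    - [0, 0, -0.006, 0, 0, 0, 0.5]
    - [0, 0, -0.012, 0, 0, 0, 0.5]
    - [0, 0, -0.02, 0, 0, 0, 0.5]
    - [0, 0, -0.03, 0, 0, 0, 0.5]
    - [0, 0, -0.04, 0, 0, 0, 0.5]
    - [0, 0, -0.05, 0, 0, 0, 0.5]
    - [0, 0, -0.04, 0, 0, 0, 0.5]
    - [0, 0, -0.02, 0, 0, 0, 0.5]
    - [0, -0.04, 0, 0, 0, 0, 0.5]
    - [0, -0.06, 0, 0, 0, 0, 0.5]
    - [0, -0.06, 0, 0, 0, 0, 0.5]
    - [0, -0.04, 0, 0, 0, 0, 0.5]
    - [0, 0, 0, 0, 0, 0, 0.5]
    - [0, 0, 0, 0, 0, 0, 0.5]
    - [0, 0, 0, 0, 0, 0, 0.5]
    - [0, 0, 0, 0, 0, 0, 0.5]
    - [0, 0, 0, 0, 0, 0, 0.5]
    - [0, 0, 0, 0, 0, 0, 0.5]

```text
t: 35.9
tcp_pos: [517.5, 244.4, 332.0]
tcp_rot: [-180.0, 0.0, 84.6]
ft_force: [-0.1, 0.0, -0.0]
width: 0.5
finger_force: 0.0
```

```bash
python3 - <<'E'
from h import *
s=bot.sense(); print(s['t'],s['tcp_pos'])
a=cap('side'); b=cap('scene'); save(a,'s7.png')
def bc(p):
    W=cloud(p); o=[]
    for x,y,r,z0,z1 in((619,268,75,245,253),(619,268,90,168,182)):
        m=(np.hypot(W[...,0]-x,W[...,1]-y)<r)&(W[...,2]>z0)&(W[...,2]<z1); o.append(cv2.minAreaRect(W[m][:,:2].astype(np.float32)))
    return o
print(bc(a))
for p in(a,b):
    for q in('deep_basket_bar','deep_basket','jar_a','eraser','brush','tape_roll','stapler','mug','shallow_basket','stamp','jar_home'): print(q,[(np.round(d['point']).tolist(),round(d['p'],2)) for d in bot.pinpoint(p,q) if d['p']>.4])
E
```

```text
35.9 [517.53692323 244.36574997 332.0358601 ]
[((598.2626342773438, 271.65972900390625), (117.21549987792969, 54.298954010009766), 84.29733276367188), ((638.5411376953125, 266.4718933105469), (122.58404541015625, 121.2602310180664), 84.74063110351562)]
deep_basket_bar [([622.0, 266.0, 241.0], 0.97)]
deep_basket [([622.0, 270.0, 74.0], 0.81)]
jar_a []
eraser [([550.0, 178.0, -0.0], 0.5)]
brush [([456.0, 48.0, -2.0], 0.63)]
tape_roll [([520.0, 422.0, -0.0], 0.72)]
stapler [([516.0, -457.0, 1.0], 0.72)]
mug [([767.0, -85.0, -1.0], 0.87)]
shallow_basket [([657.0, 59.0, 34.0], 0.77)]
stamp [([367.0, 214.0, 0.0], 0.68)]
jar_home [([622.0, 270.0, 243.0], 0.64)]
deep_basket_bar [([622.0, 271.0, 242.0], 0.71)]
deep_basket [([621.0, 270.0, 72.0], 0.77)]
jar_a [([609.0, -139.0, 3.0], 0.85), ([629.0, -206.0, 3.0], 0.79)]
eraser [([549.0, 183.0, 0.0], 0.57)]
brush [([458.0, 45.0, -1.0], 0.54), ([622.0, 271.0, 71.0], 0.47)]
tape_roll [([366.0, 210.0, -4.0], 0.47)]
stapler [([510.0, -455.0, -1.0], 0.86), ([770.0, -87.0, -5.0], 0.7), ([519.0, 418.0, -3.0], 0.53)]
mug [([769.0, -88.0, -5.0], 0.85)]
shallow_basket []
stamp [([371.0, 214.0, -4.0], 0.42)]
jar_home [([641.0, -282.0, 3.0], 0.74), ([518.0, 415.0, -9.0], 0.55)]
```

View pics/s7.png

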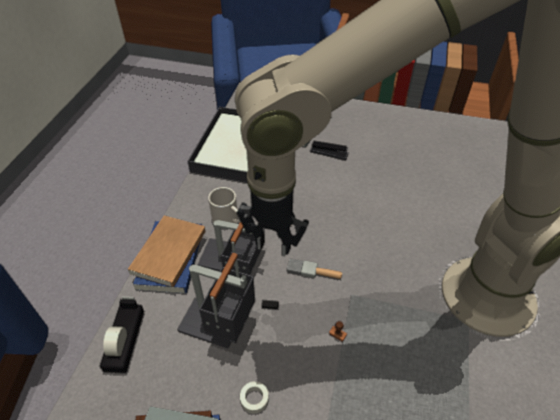

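The side view shows the basket hanging level on the tall stand at (228,300), with the gripper clear of it at (275,225). Eraser, brush, stamp, tape roll and mug are where they were. I'll wait a second so the basket settles, then hand in.

move_arm:
  plan:
    - [0, 0, 0, 0, 0, 0, 0.5]
    - [0, 0, 0, 0, 0, 0, 0.5]
    - [0, 0, 0, 0, 0, 0, 0.5]
    - [0, 0, 0, 0, 0, 0, 0.5]
    - [0, 0, 0, 0, 0, 0, 0.5]
    - [0, 0, 0, 0, 0, 0, 0.5]
    - [0, 0, 0, 0, 0, 0, 0.5]
    - [0, 0, 0, 0, 0, 0, 0.5]
    - [0, 0, 0, 0, 0, 0, 0.5]
    - [0, 0, 0, 0, 0, 0, 0.5]
    - [0, 0, 0, 0, 0, 0, 0.5]
    - [0, 0, 0, 0, 0, 0, 0.5]

```text
t: 38.3
tcp_pos: [517.2, 244.6, 332.3]
tcp_rot: [180.0, 0.0, 84.6]
ft_force: [-0.6, -0.7, -0.2]
width: 0.502
finger_force: 0.0
```

```bash
python3 -c "
from h import *
a=cap('side');print([np.round(d['point'],0) for d in bot.pinpoint(a,'deep_basket')][:1]);print(bot.sign_off())"
```

```text
[array([622., 267.,  71.])]
the job is handed in; nothing more can be done
None
```

I handed the job in at about 38 s: both jars stand upright in the free crate cells, the deep basket hangs level on the tall stand, and the last camera check showed nothing else moved.

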